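Switch the bench fume extraction over to the round inlet

ROBOT

A 6-joint arm with a two-finger parallel gripper is mounted at the origin on the work surface. World frame = base frame: x ahead of the robot, y to its left, z up, the work surface at z = 0. Lengths are in m, angles in rad, forces in N, time in s.
With the tool pointing down it reaches from about 0.35 to 0.95 m from the base axis. Payload 17.4 kg.
Tool frame: the origin (TCP) lies between the finger pads; the fingertips stand 8 mm ahead of it and the grasp point (between the pads) lies 11 mm behind it; z points along the fingers, y is the line along which they close (so a half turn about z gives the same grasp; the last joint's range is limited). The gripper opens to 93 mm and grips with 3 to 60 N. Pads are 15 mm wide; open, the fingers measure 128 mm over their backs; the gripper's body (75 mm by 188 mm) begins 65 mm behind the grasp point.
Start: joints at [-1.229, 0.116, 1.442, -0, 1.584, -0.038], TCP at [0.25, -0.627, 0.227] pointing down, gripper open.
Joint ranges: [-2.83, 2.83], [-0.83, 2.19], [0.07, 2.5], [-1.14, 4.28], [0.01, 3], [-2.97, 2.97]. Speed limits (rad/s): [1.89, 1.89, 2.22, 3.14, 3.14, 3.14].

INTERFACE

Orientations are given as a unit quaternion [w, x, y, z].
In Python, from station import * gives the robot as it stands. The module is installed in compiled form; this text tells all that it offers.
- The arm moves only by the tool tcp_steps, called as name(argument=value, ...), one argument or row to a line, values as JSON. Schema: {"type":"object","properties":{"rows":{"type":"array","items":{"type":"array","prefixItems":[{"type":"array","items":{"type":"number"},"minItems":3,"maxItems":3},{"type":"array","items":{"type":"number"},"minItems":3,"maxItems":3},{"type":"number"}],"minItems":3,"maxItems":3},"minItems":1,"maxItems":12},"only":{"type":"string"},"quiet":{"type":"boolean"},"lines":{"type":"string"}},"required":["rows"],"additionalProperties":false}. rows is a list of rows, 1 to 12 of them, each written [[rx, ry, rz], [dx, dy, dz], opening]: a rotation vector rx, ry, rz in rad, then dx, dy, dz in m, then the opening from 0.0 (shut) to 1.0 (fully open); each row shifts and turns the commanded pose from where the row before left it, along the tool's axes as they then stand; what a row does not reach is not made up. A row lasts 1/8 s, in which the tool goes at most 0.0625 m and 0.188 rad, less where a joint would pass 70% of its speed; a pose out of reach is approached as far as the arm can. The fingers move at their own pace and stop on an object; the grip force is fixed at half the most. Time passes only in rows, so rows that do not move let the fingers close. The tool returns the time, the measured TCP pose, the force, the opening and the grip force at its end. only (a regular expression) keeps the lines of the reply that match it, lines (a string "A,B") keeps lines A to B, and quiet returns only ok. Input that does not fit is refused with a message, and nothing moves.
- state(): the state, without advancing time (a new reading comes with each control period).
- camera(name): name is "scene" or "top" or "wrist"; returns the picture (384x512x3 uint8, blue, green, red); there is no depth.
- camera_info(name): a dict with "fx", "fy", "cx", "cy" (pixels), "origin" and "rotation" of the camera in the world. Camera axes: x right, y up, looking along -z (the intrinsics and any distortion apply to the point x, -y, -z); pixel columns grow to the right and rows downward; lengths in m; the calibration is good to about 2 mm. A picture is of the moment at which its call begins: read the wrist's pose just before it. camera_info takes no time and is no camera call; for the wrist camera it gives the pose at the moment of the call.
- hand_in(): hands the job in; it is judged then, once.
The state is a dict: "t": time; "qpos": joint angles; "joint_velocities": joint speeds; "joint_torque": joint torques, N m; "eef_pos": TCP position; "tcp_rot": TCP orientation; "force": force on the tool from outside, world axes, zero at the start; "wrist_torque": the same for the moment, N m; "gripper_width": opening from 0.0 (shut) to 1.0 (fully open); "grasp_force": force on a finger pad.
Only numpy, scipy, OpenCV 4.12 (cv2) and the standard library are available. Lean on these libraries where they do the work, as an engineer would, in place of code of your own. Each camera call takes 0.05 s, during which the arm holds its last target. There are 200 camera calls.

TASK

Switch the bench fume extraction over from the square inlet to the round one: draw the round inlet's slide gate out of shut to its half-open stop, where it clicks in, and then slide the square inlet's gate fully shut until it clicks home. Open the round gate before you shut the square one, so that the fan never pulls against two shut gates, and leave the tools and supplies on the bench and on the unit where they are.

Things in the scene. Friction and masses are not known exactly. Their poses are not given: they have to be found in the camera images.
- plenum: Grey sheet-steel extraction box fixed on the bench, 310 (x) x 440 (y) x 105 mm high, outlet duct on its far (+x) side. Origin: centre of its underside; its flat top (deck) is 105 mm above; its x axis points away from the robot's side, z up. Two inlets stand on the deck side by side, 220 mm apart in y, at x = +60 mm; which is left and which right varies.
- round_unit: Round inlet: slide-gate frame with a round steel bell mouth, 110 mm across, top 62 mm above the deck, bore 76 mm. Origin: bore axis at deck height; axes as the plenum's. Flange and mouth end at x = -55 mm. Side guides 15 mm high, 122 mm over both, x = -145 to +60 mm; at the left one a spring plunger 24 mm wide, 18 mm high, from y = +53 to +90 at x = -85 mm.
- square_unit: Square inlet: the same gate frame and plunger, but with a square steel mouth, 104 mm across its turned-out lip, top 62 mm above the deck, opening 78 mm. Origin and axes as for the round inlet.
- round_gate (a joint): Slide of the round inlet's gate plate, m: 0 shut, 0.040 half-open stop, 0.080 fully open stop; grows towards the robot (-x of plenum). A spring ball in the plate's scalloped edge holds it at each stop: leaving one takes about 6 N, easing off to none midway (0.020, 0.060), beyond which it snaps by itself to within 1 mm of the next stop. Starts shut. Plate 96 mm wide, its top 8 mm above the deck.
- square_gate (a joint): The same slide for the square inlet's gate plate, with the same three stops: 0 = shut, 0.040 = half open, 0.080 = fully open. It starts fully open, so on the way to shut it clicks through half open.
- round_tab (a point): Centre of the upright tab at the near end of the round inlet's plate: 60 mm wide (y), 8 mm thick (x), standing from 8 to 45 mm above the deck; this point is 26.5 mm above the deck and 115 mm on the -x side of the bore axis when shut, and moves with the plate. Axes as the plenum's. When shut, 56 mm are free between tab and bell mouth.
- square_tab (a point): Centre of the same tab on the square inlet's gate plate: 60 x 8 x 37 mm, 26.5 mm above the deck; 115 mm on the robot's side of the opening's axis when shut. Axes as the plenum's.
- tape_roll: Roll of cream masking tape, 84 mm across, 24 mm high, lying on the deck between the two inlets; leave it there. Origin: centre of its underside.
- flux_jar: Small flux jar, 44 mm across, 42 mm high, standing on the deck between the two gate plates; leave it there. Origin: centre of its underside.
- paper_cup: White paper cup, 78 mm across, 95 mm high, on the bench; leave it. Origin: centre of its underside.
- screwdriver: Yellow-handled screwdriver, 210 mm, lying on the bench; leave it.
- solder_reel: Grey solder reel, 62 mm across, 52 mm high, on the bench; leave it. Origin: centre of its underside.
- pliers: Orange-handled pliers, 170 mm, lying on the bench; leave them.

How it is judged:
On the way, in this order (a step that is already met when the one before it is completed fails the run):
1. the round gate stands at its half-open stop while the square gate is still open (value of joint round_gate between 0.035 and 0.045 m and value of joint square_gate above 0.02 m), for 0.3 s.
2. the square gate is shut, the round gate still half open (value of joint square_gate below 0.005 m and value of joint round_gate between 0.035 and 0.045 m), for 0.2 s.
At the end, for the whole second after the job is handed in: The round inlet's gate rests at its half-open stop (joint 0.040 within 5 mm) and the square inlet's gate rests shut (joint under 5 mm); both are still (all of step 2 and velocity of joint round_gate between -0.01 and 0.01 m/s and velocity of joint square_gate between -0.01 and 0.01 m/s); the robot touches nothing.
It fails at once if both gates are shut at once (each nearer shut than half open) (value of joint each of round_gate, square_gate below 0.017 m).
It fails at once if a tool or supply is moved by more than 30 mm (distance of any of tape_roll, flux_jar, paper_cup, screwdriver, solder_reel, pliers from where it was at the start of the episode above 0.03 m).
It also fails if it takes over 54 s, if anything falls off the work surface, if the arm or the gripper's body presses on something with over 40 N, if the wrist force passes 120 N, or if a joint passes its speed limit or range.

## Working session

There is one attempt and no reset: what is moved stays moved. The work goes in short steps, Python scripts to look and compute and a tool call to move; the robot and the scene stay as the last step left them, time stands still between calls to the robot, and variables do not carry over. Pictures are saved under pics/ and viewed, at most 10 in all, crops included, and the job is handed in when it is done.

```bash
mkdir -p pics; python3 - <<'E'
from station import *
import cv2,numpy as np
for n in("scene","top"):
    cv2.imwrite(f"pics/{n}0.png",camera(n)); c=camera_info(n); print(n,c)
s=state();print(s["t"],s["eef_pos"],s["tcp_rot"],s["force"],s["gripper_width"])
E
```

```text
scene {'fx': 394.503537447825, 'fy': 394.503537447825, 'cx': 262.9529643279501, 'cy': 192.082014727894, 'origin': array([ 1.2263303 , -0.5163393 ,  0.92700902]), 'rotation': array([0.82106815, 0.35762253, 0.18198729, 0.40599734])}
top {'fx': 363.3817292224202, 'fy': 363.3817292224202, 'cx': 253.15876309226275, 'cy': 189.77184618523145, 'origin': array([ 0.44960769, -0.01718867,  1.15843056]), 'rotation': array([-0.69838652, -0.03725112,  0.01670742,  0.71455545])}
0.1 [ 0.25015919 -0.62673511  0.22594693] [-5.34865820e-04  9.82024992e-01  1.88750158e-01 -8.65199025e-05] [ 0.3652734   0.559259   -0.53842471] 0.9993881962411318
```

View pics/top0.png

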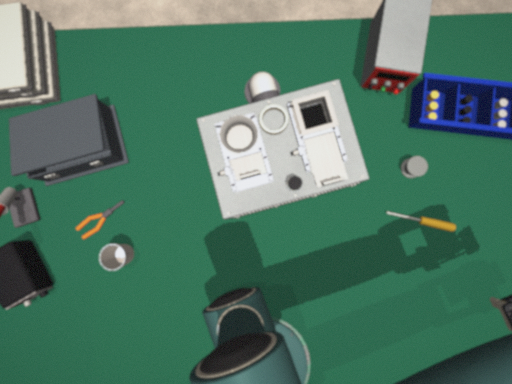

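View pics/scene0.png

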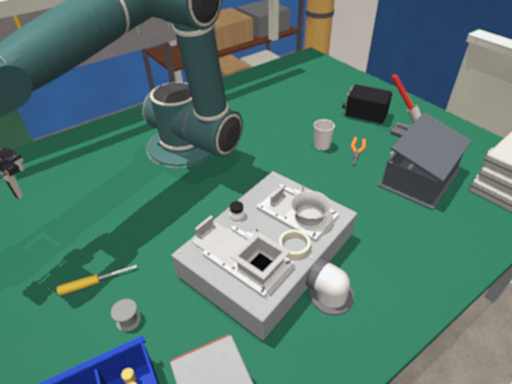

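The top view shows the plenum with deck corners at about (198,118), (339,80), (368,178) and (224,217). The round inlet is on the left at (240,137), the square one on the right at (315,113), and the flux jar at (294,182). In the scene view the square tab is near (205,227) and the round tab near (278,190). I'll enlarge both.

```bash
python3 - <<'E'
import cv2,numpy as np
a=cv2.imread("pics/top0.png")[70:225,190:375]; b=cv2.imread("pics/scene0.png")[165:345,165:365]
cv2.imwrite("pics/topc.png",cv2.resize(a,None,fx=4,fy=4,interpolation=cv2.INTER_CUBIC))
cv2.imwrite("pics/scenec.png",cv2.resize(b,None,fx=3.3,fy=3.3,interpolation=cv2.INTER_CUBIC))
E
```

```text
(no output)
```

View pics/topc.png

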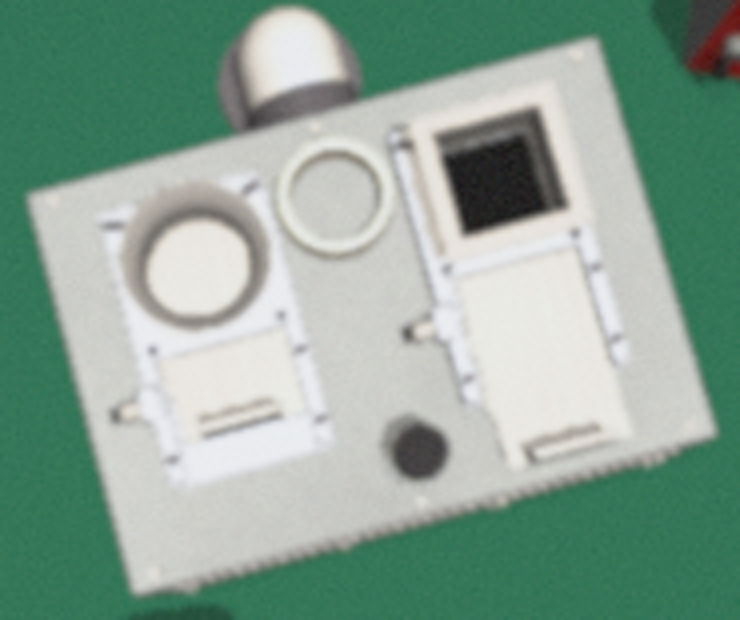

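View pics/scenec.png

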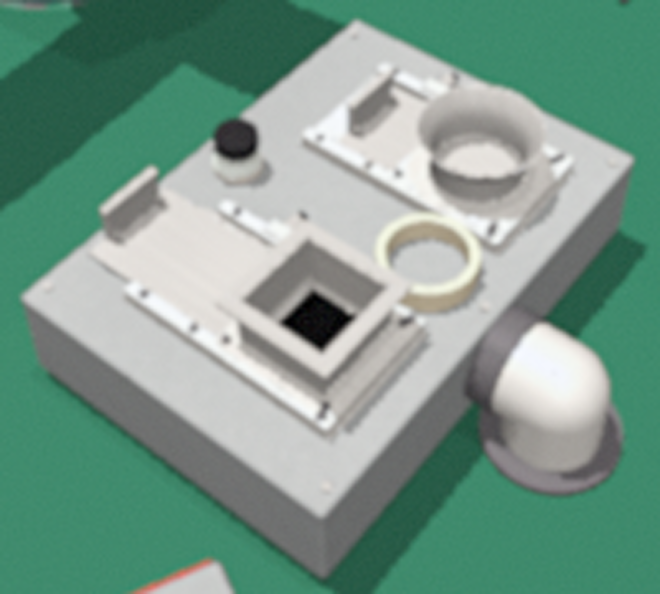

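The enlargements show the square tab top from about (103,212) to (155,170) in the scene crop and around (567,443) in the top crop. The round tab top runs from (352,106) to (390,68) in the scene crop and sits around (241,418) in the top crop. Next I'll triangulate and fit.

```bash
cat > h.py <<'E'
import numpy as np
from station import *
from scipy.spatial.transform import Rotation as R
def q(w): return R.from_quat([w[1],w[2],w[3],w[0]])
def proj(c,P):
    p=q(c["rotation"]).inv().apply(np.atleast_2d(P)-c["origin"])
    return np.c_[c["cx"]+c["fx"]*p[:,0]/-p[:,2], c["cy"]-c["fy"]*p[:,1]/-p[:,2]]
def ray(c,uv):
    uv=np.atleast_2d(uv); d=np.c_[(uv[:,0]-c["cx"])/c["fx"],-(uv[:,1]-c["cy"])/c["fy"],-np.ones(len(uv))]
    return q(c["rotation"]).apply(d)
def onz(c,uv,z):
    d=ray(c,uv); return c["origin"]+d*((z-c["origin"][2])/d[:,2])[:,None]
E
python3 - <<'E'
from h import *
from scipy.optimize import least_squares as ls
T,S=camera_info("top"),camera_info("scene")
t=lambda a:np.array(a)/4+[190-.375,70-.375]
s=lambda a:np.array(a)/3.3+[165-.35,165-.35]
names=["deckFL","deckFR","deckNR","deckNL","roundtab","sqtab"]
ut=t([[27,195],[598,38],[717,437],[133,594],[241,417],[567,443]])
us=s([[632,158],[320,515],[25,297],[358,20],[371,87],[129,191]])
pts=[]
for n,a,b in zip(names,ut,us):
    r=ls(lambda P:np.r_[proj(T,P)[0]-a,proj(S,P)[0]-b],[.6,0,.1]); pts.append(r.x); print(n,r.x.round(4),r.fun.round(2))
loc=np.array([[.155,.22],[.155,-.22],[-.155,-.22],[-.155,.22]])
def W(p,l): 
    c,k=np.cos(p[3]),np.sin(p[3]); l=np.atleast_2d(l); return np.c_[p[0]+c*l[:,0]-k*l[:,1],p[1]+k*l[:,0]+c*l[:,1],np.full(len(l),p[2])]
r=ls(lambda p:np.r_[proj(T,W(p,loc))-ut[:4],proj(S,W(p,loc))-us[:4]].ravel(),[.6,0,.1,.2]);p=r.x
print("fit",p.round(4),np.degrees(p[3]),r.fun.round(1))
for n,l in(("rtab",[-.055,.11]),("stab",[-.135,-.11])): print(n,W(p,l).round(4))
E
```

```text
deckFL [0.7472 0.1768 0.1055] [-0.14 -0.1  -0.17  0.04]
deckFR [ 0.8531 -0.2472  0.1057] [-0.49 -0.3  -0.44  0.03]
deckNR [ 0.5558 -0.3203  0.1028] [-0.96 -0.51 -1.   -0.05]
deckNL [0.4508 0.1029 0.1063] [-0.3  -0.19 -0.4   0.04]
roundtab [0.5725 0.0207 0.1509] [-0.43 -0.28 -0.53  0.06]
sqtab [ 0.5475 -0.2084  0.146 ] [0.57 0.32 0.63 0.  ]
fit [ 0.6511 -0.0712  0.1032  0.2438] 13.970257306561004 [-1.  -0.3 -0.7 -0.5 -0.2  0.1 -0.9  0.9  0.7  0.4 -0.   1.1 -2.  -0.3
 -0.5  0. ]
rtab [[0.5712 0.0223 0.1032]]
stab [[ 0.5467 -0.2105  0.1032]]
```

tcp_steps(
  rows=[
    [[0,0,-0.1793],[0,0,0],0.45],
    [[0,0,-0.1793],[0,0,0],0.45],
    [[0,0,-0.1793],[0,0,0],0.45],
    [[0,0,-0.1793],[0,0,0],0.45],
    [[0,0,-0.1793],[0,0,0],0.45],
    [[0,0,-0.1793],[0,0,0],0.45],
    [[0,0,-0.1793],[0,0,0],0.45],
    [[0,0,-0.1793],[0,0,0],0.45],
  ],
)

```text
t: 1.1
eef_pos: [0.2502, -0.6268, 0.2262]
tcp_rot: [-0.0, 0.614, 0.79, 0.0]
force: [0.3, 0.3, -1.1]
gripper_width: 0.448
grasp_force: 0.0
```

tcp_steps(
  rows=[
    [[0,0,0],[0.046,0.039,0],0.45],
    [[0,0,0],[0.046,0.039,0],0.45],
    [[0,0,0],[0.046,0.039,0],0.45],
    [[0,0,0],[0.046,0.039,0],0.45],
    [[0,0,0],[0.046,0.039,0],0.45],
    [[0,0,0],[0.046,0.039,0],0.45],
    [[0,0,0],[0.046,0.039,0],0.45],
    [[0,0,0],[0.046,0.039,0],0.45],
    [[0,0,0],[0.046,0.039,0],0.45],
    [[0,0,0],[0.046,0.039,0],0.45],
    [[0,0,0],[0.046,0.039,0],0.45],
    [[0,0,0],[0,0,0],0.45],
  ],
)

```text
t: 2.6
eef_pos: [0.5454, -0.0293, 0.226]
tcp_rot: [-0.001, 0.614, 0.789, -0.0]
force: [-0.6, -1.7, -1.1]
gripper_width: 0.448
grasp_force: 0.0
```

```bash
python3 - <<'E'
from h import *
import cv2
s=state();print(s["t"],s["eef_pos"],q(s["tcp_rot"]).as_matrix().round(3).tolist())
c=camera_info("wrist"); cv2.imwrite("pics/w1.png",camera("wrist"))
M=q(s["tcp_rot"]).as_matrix().T
print("to round tab top in tool axes",M@(np.array([.572,.0215,.150])-s["eef_pos"]))
print("expected px round tab top",proj(c,[.572,.0215,.150]))
E
```

```text
2.6 [ 0.54541442 -0.02926518  0.22595599] [[-0.245, 0.969, -0.001], [0.969, 0.245, 0.001], [0.001, -0.001, -1.0]]
to round tab top in tool axes [0.04263608 0.0382911  0.07595502]
expected px round tab top [[297.06027635 157.26513069]]
```

View pics/w1.png

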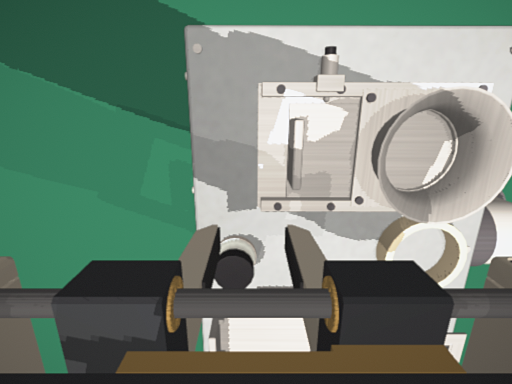

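The wrist view shows the round tab top centred near (298,154). The predicted position was (297,157), so the estimate holds to 1–2 mm. I'll move over the tab, descend and grip.

tcp_steps(
  rows=[
    [[0,0,0],[0.0426,0.0383,0],0.45],
    [[0,0,0],[0,0,0.045],0.45],
    [[0,0,0],[0,0,0.035],0.45],
    [[0,0,0],[0,0,0.019],0.45],
    [[0,0,0],[0,0,0],0.45],
    [[0,0,0],[0,0,0],0.45],
    [[0,0,0],[0,0,0],0],
    [[0,0,0],[0,0,0],0],
    [[0,0,0],[0,0,0],0],
    [[0,0,0],[0,0,0],0],
    [[0,0,0],[0,0,0],0],
  ],
)

```text
t: 4.03
eef_pos: [0.5719, 0.0183, 0.1278]
tcp_rot: [0.0, 0.616, 0.788, 0.0]
force: [4.6, 1.3, 0.1]
gripper_width: 0.082
grasp_force: 30.0
```

tcp_steps(
  rows=[
    [[0,0,0],[0,-0.005,0],0],
    [[0,0,0],[0,-0.005,0],0],
    [[0,0,0],[0,-0.005,0],0],
    [[0,0,0],[0,-0.005,0],0],
    [[0,0,0],[0,-0.005,0],0],
    [[0,0,0],[0,-0.005,0],0],
    [[0,0,0],[0,-0.005,0],0],
    [[0,0,0],[0,-0.005,0],0],
    [[0,0,0],[0,0,0],0],
    [[0,0,0],[0,0,0],0],
    [[0,0,0],[0,0,0],0],
  ],
)

```text
t: 5.4
eef_pos: [0.533, 0.0086, 0.1278]
tcp_rot: [0.0, 0.616, 0.788, 0.0]
force: [4.9, -0.3, 2.3]
gripper_width: 0.084
grasp_force: 30.0
```

tcp_steps(
  rows=[
    [[0,0,0],[0,0,0],0.3],
    [[0,0,0],[0,0,0],0.3],
    [[0,0,0],[0,0,0],0.3],
    [[0,0,0],[0,0,0],0.3],
    [[0,0,0],[0,0,0],0.3],
  ],
)

```text
t: 6.02
eef_pos: [0.5327, 0.0085, 0.1276]
tcp_rot: [-0.0, 0.616, 0.788, -0.0]
force: [-0.2, 0.0, 0.8]
gripper_width: 0.302
grasp_force: 0.0
```

```bash
python3 - <<'E'
from h import *
import cv2
s=state();print(s["t"],s["eef_pos"])
c=camera_info("wrist"); im=camera("wrist")
b=camera("scene")[165:345,165:365]
cv2.imwrite("pics/s2.png",np.hstack([cv2.resize(im,(400,300)),cv2.resize(b,(333,300),interpolation=cv2.INTER_CUBIC)]))
E
```

```text
6.025 [0.53267845 0.00849739 0.12760823]
```

View pics/s2.png

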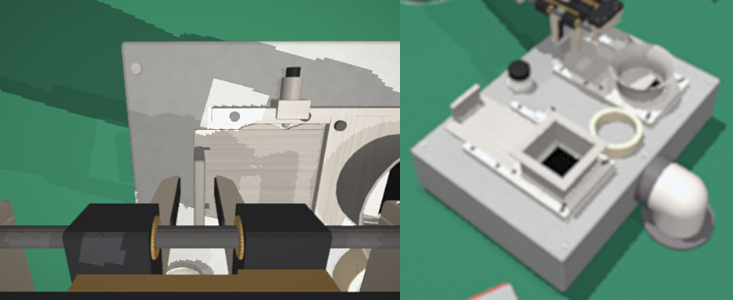

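The round tab stands centred between the open fingers at about (199,190), and its plate is drawn out so the bore is partly open. Next is the square tab: lift, cross and descend.

tcp_steps(
  rows=[
    [[0,0,0],[0,0,-0.03],0.45],
    [[0,0,0],[0,0,-0.05],0.45],
    [[0,0,0],[-0.0537,-0.01,0],0.45],
    [[0,0,0],[-0.0537,-0.01,0],0.45],
    [[0,0,0],[-0.0537,-0.01,0],0.45],
    [[0,0,0],[-0.0537,-0.0098,0],0.45],
    [[0,0,0],[0,0,0],0.45],
    [[0,0,0],[0,0,0],0.45],
  ],
)

```text
t: 7.12
eef_pos: [0.5458, -0.2093, 0.2075]
tcp_rot: [-0.0, 0.616, 0.788, 0.0]
force: [-0.4, 0.4, 0.2]
gripper_width: 0.45
grasp_force: 0.0
```

```bash
python3 - <<'E'
from h import *
import cv2
s=state();print(s["t"],s["eef_pos"])
M=q(s["tcp_rot"]).as_matrix().T
print(M@(np.array([.547,-.2095,.127])-s["eef_pos"]))
c=camera_info("wrist");print(proj(c,[.547,-.2095,.15]))
w=camera("wrist");b=camera("top")[70:225,190:375]
cv2.imwrite("pics/s3.png",np.hstack([cv2.resize(w,(400,300)),cv2.resize(b,(358,300),interpolation=cv2.INTER_CUBIC)]))
E
```

```text
7.125 [ 0.54578074 -0.20934572  0.20749665]
[-0.00048151  0.00115783  0.08049626]
[[252.88768232 213.15508847]]
```

View pics/s3.png

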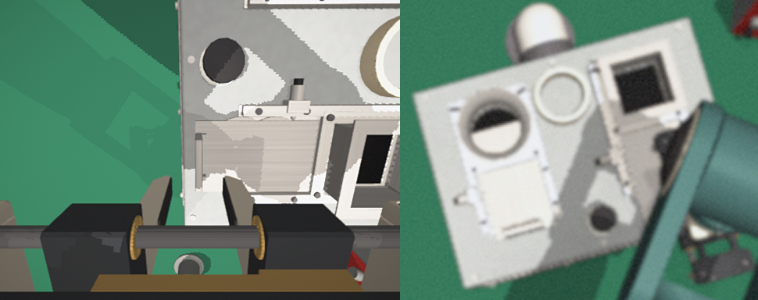

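The top view shows the round bore half uncovered. In the wrist view the square tab is at about (199,165) in the scaled picture, matching the prediction, so I'll descend and grip.

tcp_steps(
  rows=[
    [[0,0,0],[0,0.0012,0.03],0.45],
    [[0,0,0],[0,0,0.03],0.45],
    [[0,0,0],[0,0,0.02],0.45],
    [[0,0,0],[0,0,0],0.45],
    [[0,0,0],[0,0,0],0],
    [[0,0,0],[0,0,0],0],
    [[0,0,0],[0,0,0],0],
    [[0,0,0],[0,0,0],0],
    [[0,0,0],[0,0,0],0],
  ],
)

```text
t: 8.35
eef_pos: [0.5474, -0.2093, 0.128]
tcp_rot: [0.0, 0.616, 0.788, 0.0]
force: [3.4, -0.1, 0.6]
gripper_width: 0.085
grasp_force: 30.0
```

tcp_steps(
  rows=[
    [[0,0,0],[0,0.007,0],0],
    [[0,0,0],[0,0.007,0],0],
    [[0,0,0],[0,0.007,0],0],
    [[0,0,0],[0,0.007,0],0],
    [[0,0,0],[0,0.007,0],0],
    [[0,0,0],[0,0.007,0],0],
    [[0,0,0],[0,0.007,0],0],
    [[0,0,0],[0,0.007,0],0],
    [[0,0,0],[0,0.007,0],0],
    [[0,0,0],[0,0.007,0],0],
    [[0,0,0],[0,0.004,0],0],
    [[0,0,0],[0,0,0],0],
  ],
)

```text
t: 9.85
eef_pos: [0.6199, -0.1911, 0.128]
tcp_rot: [0.001, 0.616, 0.788, 0.0]
force: [4.6, 2.0, 5.7]
gripper_width: 0.087
grasp_force: 30.0
```

tcp_steps(
  rows=[
    [[0,0,0],[0,0.003,0],0],
    [[0,0,0],[0,0.002,0],0],
    [[0,0,0],[0,0,0],0],
    [[0,0,0],[0,0,0],0],
  ],
)

```text
t: 10.35
eef_pos: [0.6246, -0.1899, 0.128]
tcp_rot: [0.001, 0.616, 0.788, 0.001]
force: [6.3, 1.2, 3.7]
gripper_width: 0.083
grasp_force: 30.0
```

tcp_steps(
  rows=[
    [[0,0,0],[0,0,0],0.3],
    [[0,0,0],[0,0,0],0.3],
    [[0,0,0],[0,0,0],0.3],
    [[0,0,0],[0,0,0],0.3],
    [[0,0,0],[0,0,-0.03],0.3],
    [[0,0,0],[0,0,-0.05],0.3],
    [[0,0,0],[0,-0.05,-0.03],0.3],
    [[0,0,0],[0,-0.06,0],0.3],
    [[0,0,0],[0,-0.06,0],0.3],
    [[0,0,0],[0,0,0],0.3],
    [[0,0,0],[0,0,0],0.3],
  ],
)

```text
t: 11.72
eef_pos: [0.459, -0.2313, 0.2379]
tcp_rot: [0.0, 0.616, 0.788, 0.0]
force: [0.1, 0.1, 0.3]
gripper_width: 0.3
grasp_force: 0.0
```

```bash
python3 - <<'E'
from h import *
import cv2
s=state();print(s["t"],s["eef_pos"],s["joint_velocities"])
w=camera("wrist");b=camera("scene")[165:345,165:365]
cv2.imwrite("pics/s4.png",np.hstack([cv2.resize(w,(400,300)),cv2.resize(b,(333,300),interpolation=cv2.INTER_CUBIC)]))
E
```

```text
11.725 [ 0.45897786 -0.231283    0.23794504] [ 1.71927718e-02  2.82880768e-02 -1.18031795e-02 -4.27342602e-05
 -1.30217463e-03 -4.24652506e-04]
```

View pics/s4.png

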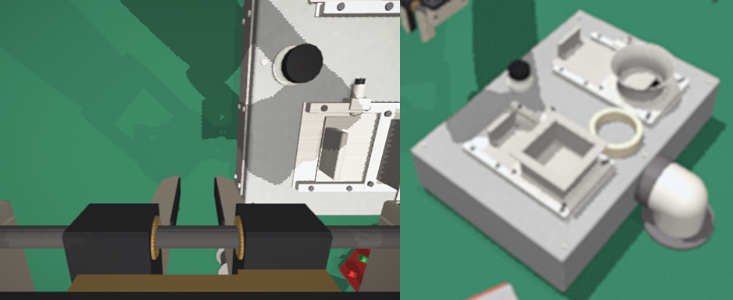

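The square opening is now filled by the plate, with its tab at about (510,125). The round tab is at about (570,42), still half open. I'll do a quick numeric check on both.

tcp_steps(
  rows=[
    [[0,0,0],[0,0,0],0.3],
    [[0,0,0],[0,0,0],0.3],
  ],
  lines="1,2",
)

```text
t: 12.08
eef_pos: [0.4592, -0.231, 0.2373]
```

```bash
python3 - <<'E'
from h import *
S=camera_info("scene")
x=np.array([np.cos(.2438),np.sin(.2438),0]); y=np.array([-x[1],x[0],0])
# tab top centre from first measurement, moved
for n,p,ds in(("round",[.572,.0215,.15],(-.03,-.04,-.05)),("square",[.547,-.2095,.15],(.07,.08))):
    for d in ds: print(n,d,(((proj(S,np.array([p+d*x+y*.03,p+d*x-y*.03]))-165)*1.666)+[400,0]).round(0).tolist())
E
```

```text
round -0.03 [[583.0, 28.0], [562.0, 45.0]]
round -0.04 [[578.0, 25.0], [557.0, 43.0]]
round -0.05 [[574.0, 23.0], [553.0, 41.0]]
square 0.07 [[509.0, 103.0], [483.0, 126.0]]
square 0.08 [[514.0, 106.0], [488.0, 129.0]]
```

```bash
python3 - <<'E'
import cv2
from station import camera
b=camera("scene")[165:275,205:345]
cv2.imwrite("pics/s5.png",cv2.resize(b,None,fx=5,fy=5,interpolation=cv2.INTER_CUBIC))
E
```

```text
(no output)
```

View pics/s5.png

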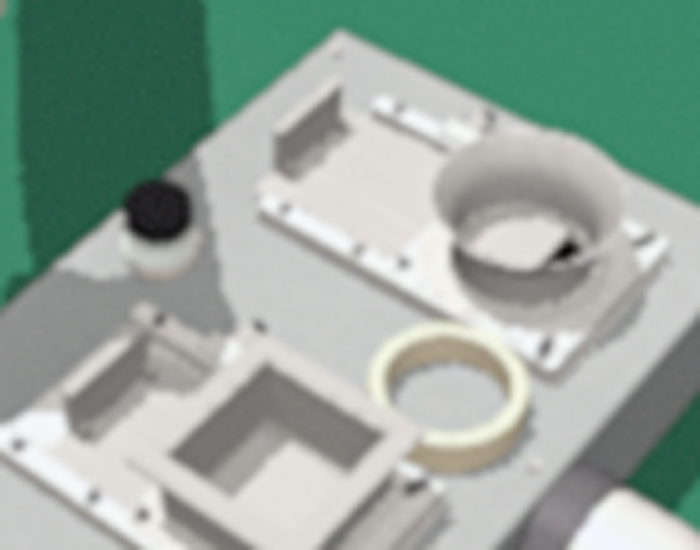

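The round tab top ends are at (338,83) and (275,135), and the square's at (143,340) and (66,400). These best match the round gate drawn 40 mm and the square gate pushed 80 mm, and the flux jar and tape roll look undisturbed.

```bash
python3 -c "
from station import *
print(hand_in())"
```

```text
the job is handed in; nothing more can be done
None
```

The job is handed in: the round gate is at its half-open stop and the square gate is shut, opened and shut in that order, with the arm clear; no verdict was printed, so this rests on my last camera check.

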